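# Bed a die bar in its V-block and fit the keeper plate

## Task

Roll the round die bar where it lies in the V-block, without lifting it out of the groove, until its milled flat drops flat against one of the two groove walls (either one) and it sinks a little. Leave it like that, then set the loose keeper plate across it with its two holes over the block's two studs, so that the plate lies fully home on both shoulders of the block, and let go. Do not push the pin tin, the thread spool or the brass die away.

Things in the scene. Friction and masses are not known exactly. Their poses are not given: they have to be found in the camera images.
- v_block: Dark steel V-block, fixed to the bench, 100 (x) x 94 (y) mm. Origin: centre of its underside, z up. A 90 degree groove with white slick plastic walls (friction 0.1) runs along x. Mid-length (x within 16 mm) a shoulder, top 55 mm high, stands on each side (y from 29 to 47 and -29 to -47 mm); the rest beside the groove is 36 mm high.
- groove (a point): Mid-length point of the groove's bottom line, 14 mm above the block's underside; axes as the block's. From this line the two flat walls rise at 45 degrees towards +y and -y, to 25 mm out and 25 mm higher. While the bar rests round on both walls, its axis is 39.5 mm above the block's underside.
- stud_a (a point): Centre of the tip of the steel stud on the +y shoulder (block x = 0, y = +38 mm). Stud 10 mm in diameter, tapering to 6 mm over its top 3 mm; the tip stands 8.5 mm above the shoulder. Axes as the block's.
- stud_b (a point): The same for the stud on the -y shoulder (block x = 0, y = -38 mm).
- die_bar: Plain metal bar, 36 mm round x 110 mm, 0.4 kg, in the groove (10 mm spindle stubs at its ends turn with it). Origin: mid-length on its axis; x along it, z square out of its flat (4.5 mm deep, 24 wide, full length; at first within 80 degrees of up). A fingertip pressed on top and drawn across turns it; if the flat is up, press beside one of its long edges first to tip it.
- bar_flat (a point): Centre of the bar's flat, 13.5 mm from the bar's axis; axes as the bar's. Bedded on a wall, z points 45 degrees down into it and the bar resists turning; the bar's axis is then 36.3 mm above the block's underside, 3.2 mm towards that wall, its top 54.3 mm. Not bedded, the round top is 57.5 mm high and props the keeper off the shoulders; flat up, the top is 53 mm.
- keeper: Loose steel plate lying on the bench, 36 (x) x 106 (y) x 6 mm, about 0.16 kg. Origin: centre of its underside; z up. Two through holes, 13 mm in diameter, at x = 0, y = +38 and -38 mm. In its middle stands a grip rib, 12 mm thick (x), 40 mm long (y), up to 35.5 mm above the underside. Either way round fits.
- pin_tin: Round blue tin, 62 mm in diameter, 27 mm high, a bystander on the bench; origin: centre of its underside.
- thread_spool: White thread spool, 33 mm in diameter, 58 mm high, standing upright, a bystander; origin: centre of its underside.
- brass_die: Flat brass die block, 30 x 42 x 12 mm, a bystander; origin: centre of its underside.

How it is judged (in metres and radians):
On the way:
1. the bar's flat lies against a groove wall, the bar has sunk and nothing of the robot touches it (z of die_bar in the frame of v_block below 0.0373 m and angle between die_bar's own z axis and vertical between 2.24 and 2.47 rad and contact force between the fingers and die_bar below 0.1 N), for 0.2 s.
At the end, for the whole second after the job is handed in: The bar lies with its flat on one groove wall (axis under 37.3 mm above the block's underside, flat within 6 degrees of the wall); the keeper rests level on both shoulders (underside within 1.5 mm of them), holes over both studs (centre within 4 mm of the block's), released (z of die_bar in the frame of v_block between 0.034 and 0.0373 m and angle between die_bar's own z axis and vertical between 2.24 and 2.47 rad and z of keeper in the frame of v_block between 0.053 and 0.0565 m and horizontal distance between keeper and v_block below 0.004 m and angle between the y axis of keeper and the y axis of v_block, either way round below 0.1 rad and angle between keeper's own z axis and vertical below 0.03 rad and linear speed of keeper below 0.01 m/s); the robot touches nothing.
It fails at once if the bar is lifted out of the groove (more than 10 mm) (z of die_bar in the frame of v_block above 0.05 m).
It fails at once if a bystander is pushed away (more than 30 mm) (distance of any of pin_tin, thread_spool, brass_die from where it was at the start of the episode above 0.03 m).
It also fails if it takes over 64 s, if anything falls off the work surface, if the arm or the gripper's body presses on something with over 40 N, if the wrist force passes 120 N, or if a joint passes its speed limit or range.

## Robot

A 6-joint arm with a two-finger parallel gripper is mounted at the origin on a cart in front of the work surface, level with it; the furniture and walls round the work are solid. World frame = base frame: x ahead of the robot, y to its left, z up, the work surface at z = 0. Lengths are in m, angles in degrees, forces in N, time in s.
With the tool pointing down it reaches from about 0.375 to 0.9 m from the base axis. Payload 3.1 kg.
Tool frame: the origin (TCP) lies midway between the tips of the shut fingers; the grasp point (between the pads) lies robot.pinch_z behind it (robot.pinch_z is the distance from the TCP to the grasp point, in m); z points along the fingers, y is the line along which they close (so a half turn about z gives the same grasp; the last joint's range is limited). The gripper opens to 85 mm and grips with 20 to 120 N. Pads are 22 mm wide; open, the fingers measure 114 mm over their backs; the gripper's body (76 mm by 85 mm) begins 54 mm behind the grasp point. The pads swing forward as they close: fully open they stand 13 mm farther back than shut.
Start: joints at [-79.441, 30.224, 82.088, -0, 67.689, -10.227], TCP at [0.222, -0.584, 0.199] pointing down, gripper open.
Joint ranges: [-176.69, 176.69], [-43.24, 126.21], [12.49, 139.97], [-82, 262], [0, 151.66], [-163.58, 163.58]. Speed limits (degrees/s): [159.86, 159.86, 180, 180, 180, 180].

## Interface

Orientations are given as a 3x3 rotation matrix whose columns are the frame's x, y, z axes.
In Python, from plant import robot gives the robot as it stands. The module is installed in compiled form; this text tells all that it offers.
- The arm moves only by the tool drive_tool, never from a script. Its argument "moves" is a list of rows, each an object of numbers: "x", "y", "z": the shift along the tool's x, y, z in units of 150 mm (1.0 is 150 mm); "ax", "ay", "az": the turn, a rotation vector about the tool's x, y, z in units of pi/2 rad (1.0 is pi/2 rad). A call has 1 to 12 rows; each row is the pose to reach, as a shift and turn from the pose commanded when the call began, along the tool's axes at that moment; what a row does not reach only later rows make up. A row lasts 1/8 s, in which the tool goes at most 62.5 mm and 10.7 degrees, less where a joint would pass 70% of its speed; a pose out of reach is approached as far as the arm can. A call with a number of a shift or a turn outside -1 to 1 is refused whole. A call with a gripper value outside its range is refused whole. "fingers" is the opening, from 0 (shut) to 1 (fully open), set as the call begins (left out, the last holds). The fingers move at their own pace and stop on an object; the grip force is fixed at half the most. Time passes only in rows, so rows that repeat a pose let the fingers close. It gives the time, the measured TCP pose, the force, the opening and the grip force at its end, in the units of the state.
- robot.get_obs(): the state, without advancing time (a new reading comes with each control period).
- robot.snapshot(name): name is "scene" or "top" or "wrist"; returns a dict with "img" (480x640x3 uint8, red, green, blue), "vfov" (degrees; the focal length in pixels is half the picture's height over the tangent of half this angle, whatever the lens; pixels are square), "cx", "cy" (the principal point, pixels), "D" ([k1, k2, p1, p2, k3] as OpenCV has them; the pictures are not rectified), "R" (3x3) and "t" (3): a world point X has camera coordinates R X + t. Camera axes: x right, y down, z forward; pixel columns grow to the right and rows downward; lengths in m; the calibration is good to about 2 mm. A picture is of the moment at which its call begins. There is no depth.
- robot.close_job(): hands the job in; it is judged then, once.
Trained networks look in the newest picture that a camera, given by its name, has taken for a name from the list of things; names that differ only in an ending like _2 or _b are one class to them, and where a whole thing is asked for, a point or a joint stands for the part that bears it (a point fixed in the world has none). Each returns a list of dicts, best first, with "conf" (0 to 1); they miss things now and then, are a little off and sometimes report something else, mostly with a low value. They report only what shows in the picture. A call takes as long as a camera call.
- robot.masks_of(name, camera): "region" (480x640 bool, what is visible of it) and "box" ([left, top, right, bottom] in pixels, round what is visible of it).
The state is a dict: "clock": time; "qpos": joint angles; "dq": joint speeds; "joint_efforts": joint torques, N m; "ee_pos": TCP position; "tcp_rot": TCP orientation; "force": force on the tool from outside, world axes, zero at the start; "ft_torque": the same for the moment, N m; "width": opening from 0.0 (shut) to 1.0 (fully open); "grasp_force": force on a finger pad.
Only numpy, scipy, OpenCV 4.12 (cv2) and the standard library are available. Lean on these libraries where they do the work, as an engineer would, in place of code of your own. Each camera call takes 0.05 s, during which the arm holds its last target. There are 200 camera calls.

## Working session

There is one attempt and no reset: what is moved stays moved. The work goes in short steps, Python scripts to look and compute and a tool call to move; the robot and the scene stay as the last step left them, time stands still between calls to the robot, and variables do not carry over. Pictures are saved under pics/ and viewed, at most 10 in all, crops included, and the job is handed in when it is done.

Besides the shell and the picture viewer there is one more tool, called by a JSON object that holds its "name" and its "arguments". drive_tool: Moves the arm, as the interface text tells. Shifts and turns lie within -1 to 1; 1 stands for 150 mm of shift or pi/2 rad of turn. Its arguments: {"type":"object","properties":{"moves":{"type":"array"},"fingers":{"type":"number"}},"required":["moves"]}

```bash
mkdir -p pics
cat > h.py <<'E'
import numpy as np,cv2
from plant import robot
def cam(s):
    f=240/np.tan(np.radians(s["vfov"])/2)
    return np.array([[f,0,s["cx"]],[0,f,s["cy"]],[0,0,1.]]),np.array(s["D"],float),np.array(s["R"]),np.array(s["t"])
def ray(s,px):
    K,D,R,t=cam(s); u=cv2.undistortPoints(np.array(px,float).reshape(-1,1,2),K,D).reshape(-1,2)
    d=np.c_[u,np.ones(len(u))]@R; return -R.T@t,d
def onz(s,px,z):
    o,d=ray(s,px); return o+d*((z-o[2])/d[:,2])[:,None]
def proj(s,X):
    K,D,R,t=cam(s); return cv2.projectPoints(np.array(X,float).reshape(-1,1,3),cv2.Rodrigues(R)[0],t,K,D)[0].reshape(-1,2)
def snap(n,f=None):
    s=robot.snapshot(n)
    if f: cv2.imwrite("pics/"+f,s["img"][:,:,::-1])
    return s
E
python3 - <<'E'
from h import *
print(robot.pinch_z,robot.get_obs())
np.set_printoptions(precision=4,suppress=True)
for c in("top","scene"):
    s=snap(c,c+"0.png"); o,_=ray(s,[[320,240]]);print(c,o,s["vfov"])
    for n in("v_block","die_bar","keeper","pin_tin","thread_spool","brass_die","stud_a","bar_flat"):
        for m in robot.masks_of(n,c)[:2]:
            r=m["region"];ys,xs=np.nonzero(r);print(n,round(m["conf"],2),m["box"],len(xs),cv2.minAreaRect(np.c_[xs,ys].astype(np.float32)),onz(s,[[xs.mean(),ys.mean()]],0)[0])
E
```

```text
0.0187 {'clock': 0.0, 'qpos': array([-7.94420171e+01,  3.02771287e+01,  8.21580766e+01,  3.22805437e-05,
        6.76902541e+01, -1.02280014e+01]), 'dq': array([-0.11220638, -0.06570071,  0.00025549,  0.04588436,  0.01445955,
        0.00073234]), 'joint_efforts': array([-3.62752944e-04, -4.42353845e+01, -1.78024596e+01, -3.45712142e-04,
        8.49109143e-03, -1.13699394e-05]), 'ee_pos': array([ 0.22166957, -0.58350843,  0.19764403]), 'tcp_rot': array([[ 9.34912669e-01,  3.54877642e-01, -4.00703399e-04],
       [ 3.54877654e-01, -9.34910272e-01,  2.15270252e-03],
       [ 3.89324269e-04, -2.15478954e-03, -9.99997603e-01]]), 'force': array([-0.19451981,  0.86603584, -0.11196555]), 'ft_torque': array([-0.00844762, -0.02473097, -0.05981817]), 'grasp_force': 0.0, 'width': 1.0017174290733437}
top [0.4194 0.0881 0.9261] 52.68847163557339
v_block 0.91 [282.3, 269.3, 341.6, 332.5] 1731 ((312.1527099609375, 300.6337890625), (55.26274108886719, 52.923301696777344), 81.02737426757812) [0.4745 0.1074 0.    ]
die_bar 0.94 [300.8, 271.9, 326.2, 333.1] 1183 ((312.1773376464844, 300.6951599121094)
[... 2451 characters left out ...]
 0.    ]
brass_die 0.72 [398.5, 197.9, 418.9, 213.3] 227 ((409.1058654785156, 205.91604614257812), (13.071671485900879, 19.223047256469727), 70.01689147949219) [ 0.6187 -0.1667  0.    ]
stud_a 0.96 [320.1, 260.0, 395.0, 331.4] 2138 ((355.4082336425781, 296.2814636230469), (58.07639694213867, 64.75132751464844), 50.52754211425781) [0.4818 0.0985 0.    ]
stud_a 0.37 [328.1, 266.7, 384.7, 313.8] 1089 ((356.2339172363281, 289.2201843261719), (60.12391662597656, 19.354751586914062), 35.134193420410156) [0.4984 0.0811 0.    ]
bar_flat 0.95 [330.3, 264.9, 385.9, 314.9] 1176 ((356.6053771972656, 289.1675720214844), (61.46394348144531, 20.586009979248047), 36.02737045288086) [ 0.4973  0.0811 -0.    ]
```

Run:
```python
import cv2,numpy as np
t=cv2.imread("pics/top0.png");s=cv2.imread("pics/scene0.png")
r=lambda i,f:cv2.resize(i,None,fx=f,fy=f,interpolation=cv2.INTER_CUBIC)
a=r(t[262:342,262:362],4);b=r(s[255:335,306:406],4)
c=r(t[170:345,170:470],1.333);d=r(s[170:345,200:500],1.333)
im=np.vstack([np.hstack([a,b]),np.hstack([c[:,:400],d[:,:400]])]);print(im.shape);cv2.imwrite("pics/c0.png",im)
```

```text
(553, 800, 3)
```

View pics/c0.png

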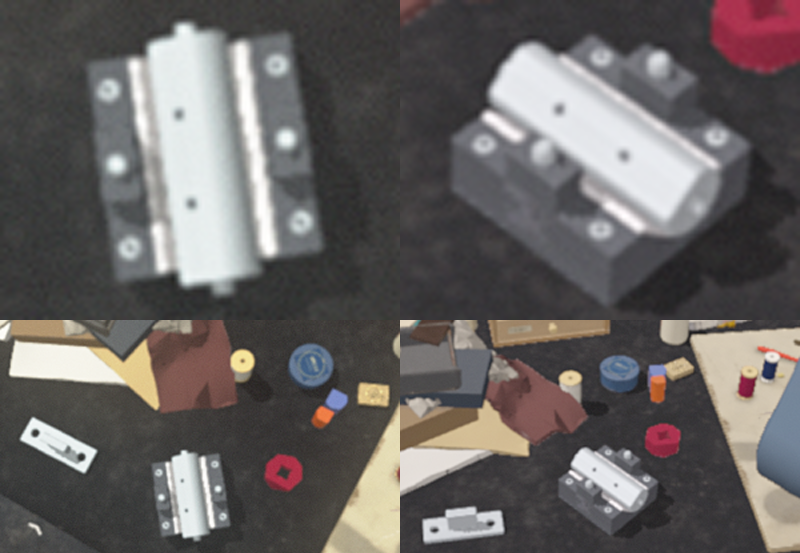

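{"name": "drive_tool", "arguments": {"moves": [{"x": 0.27,"y": -0.31,"z": -0.05},{"x": 0.54,"y": -0.62,"z": -0.1},{"x": 0.8,"y": -0.928,"z": -0.1}], "fingers": 0}}

```text
$.moves[0]: bad value
```

{"name": "drive_tool", "arguments": {"moves": [{"x": 0.27,"y": -0.31},{"x": 0.54,"y": -0.62},{"x": 0.8,"y": -0.928}]}}

```text
$.moves[0]: bad value
```

{"name": "drive_tool", "arguments": {"moves": [{"x": 0.27,"y": -0.31},{"x": 0.54,"y": -0.62},{"x": 0.8,"y": -0.928}]}}

```text
$.moves[0]: bad value
```

{"name": "drive_tool", "arguments": {"moves": [{"x": 0.27,"y": -0.31},{"x": 0.54,"y": -0.62},{"x": 0.8,"y": -0.928,"az": 0.07},{"x": 0.8,"y": -0.928,"az": 0.137},{"x": 0.8,"y": -0.928,"az": 0.137}]}}

```text
$.moves[0]: bad value
```

```bash
cat >> h.py <<'E'
np.set_printoptions(precision=4,suppress=True)
E
python3 - <<'E'
from h import *
o=robot.get_obs();print(o["clock"],o["ee_pos"],o["tcp_rot"],o["width"],o["qpos"])
s=snap("wrist","w0.png");O,d=ray(s,[[320,240]]);print(O,d,s["vfov"])
t=snap("top")
print(onz(t,[[291,302.75],[333.5,296.75]],.0635), onz(t,[[180/4+262,115/4+262],[191/4+262,203/4+262]],.052))
for n in("v_block","die_bar"):
    for m in robot.masks_of(n,"wrist")[:2]:print(n,m["conf"],m["box"])
E
```

```text
0.9 [ 0.2218 -0.5843  0.1986] [[ 0.9349  0.3549  0.    ]
 [ 0.3549 -0.9349 -0.    ]
 [-0.      0.     -1.    ]] 0.9967894176381645 [-79.4409  30.2225  82.0867  -0.0002  67.6896 -10.2263]
[ 0.2944 -0.556   0.3733] [[-0.284  -0.1248 -0.9508]] 66.2990841188931
[[0.4683 0.143  0.0635]
 [0.4782 0.0678 0.0635]] [[0.4901 0.115  0.052 ]
 [0.451  0.1103 0.052 ]]
```

View pics/w0.png

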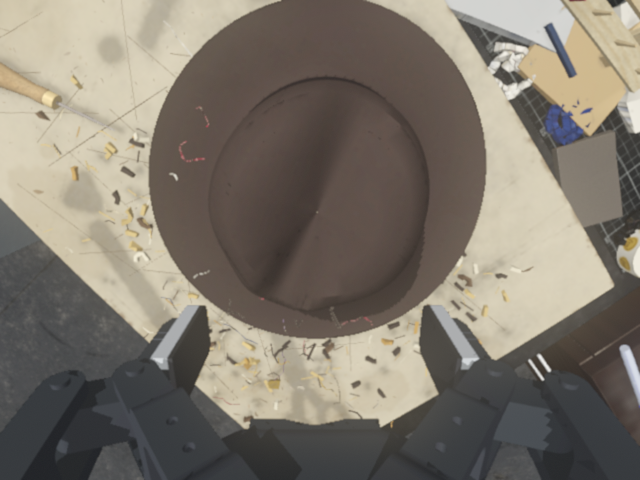

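{"name": "drive_tool", "arguments": {"moves": [{"x": 0.27,"y": -0.31,"z": -0.05,"ax": 0,"ay": 0,"az": 0},{"x": 0.54,"y": -0.62,"z": -0.1,"ax": 0,"ay": 0,"az": 0},{"x": 0.8,"y": -0.928,"z": -0.1,"ax": 0,"ay": 0,"az": 0}], "fingers": 0}}

```text
clock: 1.48
ee_pos: [0.2853, -0.4104, 0.2142]
tcp_rot: [[0.935, 0.354, 0.001], [0.354, -0.935, -0.002], [0.0, 0.002, -1.0]]
force: [0.4, -0.3, 0.1]
width: 0.375
grasp_force: 0.0
```

{"name": "drive_tool", "arguments": {"moves": [{"x": 0.27,"y": -0.31,"z": 0,"ax": 0,"ay": 0,"az": 0},{"x": 0.54,"y": -0.62,"z": 0,"ax": 0,"ay": 0,"az": 0},{"x": 0.8,"y": -0.928,"z": 0,"ax": 0,"ay": 0,"az": 0}]}}

```text
clock: 1.85
ee_pos: [0.348, -0.2372, 0.2139]
tcp_rot: [[0.935, 0.354, 0.001], [0.354, -0.935, -0.001], [0.001, 0.001, -1.0]]
force: [0.6, 0.3, -0.9]
width: 0.001
grasp_force: 0.0
```

{"name": "drive_tool", "arguments": {"moves": [{"x": 0.27,"y": -0.31,"z": 0,"ax": 0,"ay": 0,"az": 0},{"x": 0.54,"y": -0.62,"z": 0,"ax": 0,"ay": 0,"az": 0},{"x": 0.8,"y": -0.928,"z": 0,"ax": 0,"ay": 0,"az": 0}]}}

```text
clock: 2.22
ee_pos: [0.411, -0.0644, 0.2141]
tcp_rot: [[0.935, 0.355, 0.002], [0.355, -0.935, -0.001], [0.001, 0.001, -1.0]]
force: [1.4, -0.1, 0.3]
width: 0.002
grasp_force: 0.0
```

{"name": "drive_tool", "arguments": {"moves": [{"x": 0.2,"y": -0.31,"z": 0,"ax": 0,"ay": 0,"az": 0},{"x": 0.35,"y": -0.6,"z": 0,"ax": 0,"ay": 0,"az": 0.07},{"x": 0.5,"y": -0.85,"z": 0,"ax": 0,"ay": 0,"az": 0.14},{"x": 0.5,"y": -0.85,"z": 0,"ax": 0,"ay": 0,"az": 0.144},{"x": 0.5,"y": -0.85,"z": 0,"ax": 0,"ay": 0,"az": 0.144}]}}

```text
clock: 2.85
ee_pos: [0.435, 0.0794, 0.2137]
tcp_rot: [[0.99, 0.138, 0.0], [0.138, -0.99, -0.001], [-0.0, 0.001, -1.0]]
force: [-0.2, -0.4, -0.1]
width: 0.002
grasp_force: 0.0
```

Run:
```python
from h import *
o=robot.get_obs();print(o["clock"],o["ee_pos"],o["tcp_rot"],o["width"],o["qpos"],o["force"])
s=snap("wrist","w1.png");O,d=ray(s,[[320,240]]);print(O,d,s["vfov"])
for n in("v_block","die_bar"):
    for m in robot.masks_of(n,"wrist")[:2]:print(n,m["conf"],m["box"])
```

```text
2.85 [0.435  0.0794 0.2137] [[ 0.9905  0.1376  0.    ]
 [ 0.1376 -0.9905 -0.0005]
 [-0.0001  0.0005 -1.    ]] 0.0021795005339438817 [ -4.1668  14.8751 106.1027  -0.0345  59.0192  77.9398] [-0.2081 -0.4402 -0.103 ]
[0.5119 0.0908 0.3883] [[-0.3047 -0.059  -0.9508]] 66.2990841188931
v_block 0.71 [237.3, 106.7, 345.5, 215.9]
die_bar 0.79 [270.7, 100.2, 316.7, 229.0]
```

View pics/w1.png

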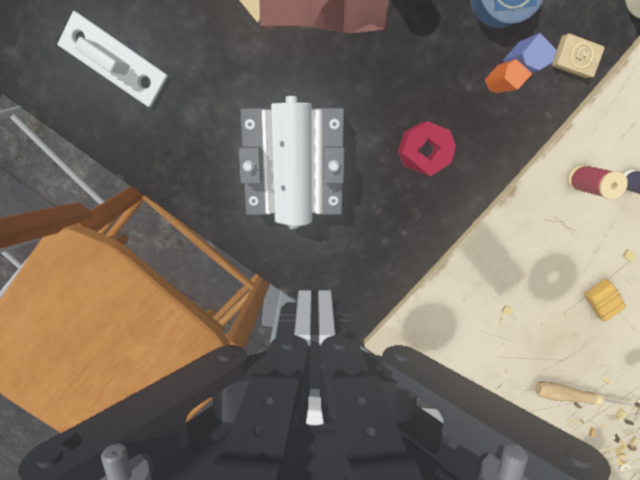

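Run:
```python
from h import *
s=snap("wrist");im=s["img"][:,:,::-1]
st=onz(s,[[248,166],[333,166]],.0635);print(st,st.mean(0),np.linalg.norm(st[0]-st[1]))
d=onz(s,[[283,143],[282,186]],.052);print(d)
k=onz(s,[[78,37],[145,81]],.006);print(k,k.mean(0),np.linalg.norm(k[0]-k[1]))
a=cv2.resize(im[85:240,225:360],None,fx=3.8,fy=3.8,interpolation=cv2.INTER_CUBIC)
b=cv2.resize(im[0:120,45:180],(400-135,235),interpolation=cv2.INTER_CUBIC)
c=np.zeros((589,780,3),np.uint8);c[:a.shape[0],:a.shape[1]]=a;c[:235,515:]=b;cv2.imwrite("pics/c1.png",c)
```

```text
[[0.4669 0.1421 0.0635]
 [0.4769 0.0682 0.0635]] [0.4719 0.1051 0.0635] 0.07450666771501074
[[0.4898 0.1146 0.052 ]
 [0.4512 0.1112 0.052 ]]
[[0.563  0.3284 0.006 ]
 [0.5291 0.26   0.006 ]] [0.5461 0.2942 0.006 ] 0.07630919407338875
```

View pics/c1.png

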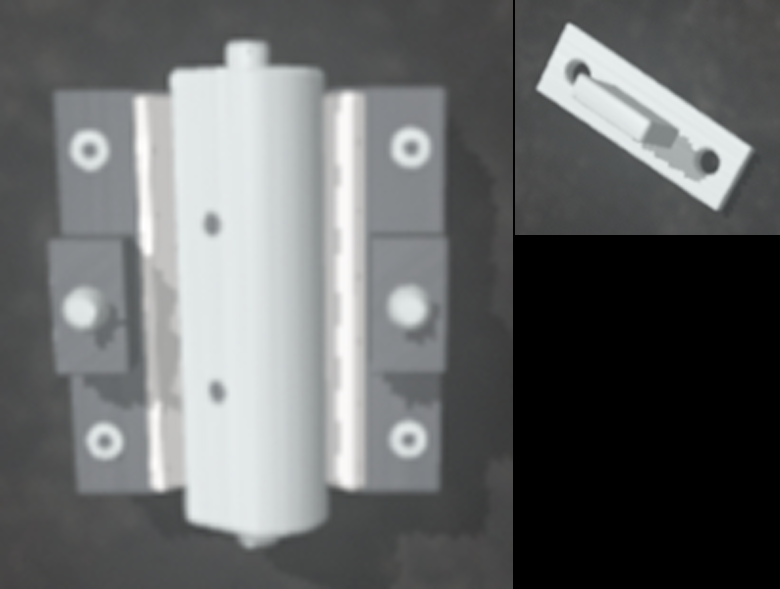

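{"name": "drive_tool", "arguments": {"moves": [{"x": 0.058,"y": -0.071,"z": 0.3,"ax": 0,"ay": 0,"az": 0},{"x": 0.058,"y": -0.071,"z": 0.6,"ax": 0,"ay": 0,"az": 0},{"x": 0.058,"y": -0.071,"z": 0.85,"ax": 0,"ay": 0,"az": 0},{"x": 0.058,"y": -0.071,"z": 1.0,"ax": 0,"ay": 0,"az": 0},{"x": 0.058,"y": -0.071,"z": 1.0,"ax": 0,"ay": 0,"az": 0}]}}

```text
clock: 3.68
ee_pos: [0.4411, 0.0906, 0.0623]
tcp_rot: [[0.991, 0.135, -0.004], [0.135, -0.991, 0.0], [-0.004, -0.001, -1.0]]
force: [-0.1, -0.4, -0.5]
width: -0.005
grasp_force: 0.0
```

{"name": "drive_tool", "arguments": {"moves": [{"x": 0,"y": 0,"z": 0.02,"ax": 0,"ay": 0,"az": 0},{"x": 0,"y": 0,"z": 0.04,"ax": 0,"ay": 0,"az": 0},{"x": 0,"y": 0,"z": 0.04,"ax": 0,"ay": 0,"az": 0}]}}

```text
clock: 4.05
ee_pos: [0.4426, 0.0914, 0.0582]
tcp_rot: [[0.991, 0.136, 0.001], [0.136, -0.991, -0.0], [0.001, 0.0, -1.0]]
force: [0.8, 0.3, 0.5]
width: 0.001
grasp_force: 0.0
```

{"name": "drive_tool", "arguments": {"moves": [{"x": 0,"y": 0,"z": 0.007,"ax": 0,"ay": 0,"az": 0},{"x": 0,"y": 0,"z": 0.014,"ax": 0,"ay": 0,"az": 0},{"x": 0,"y": 0,"z": 0.014,"ax": 0,"ay": 0,"az": 0}]}}

```text
clock: 4.42
ee_pos: [0.4422, 0.0915, 0.0555]
tcp_rot: [[0.991, 0.136, -0.0], [0.136, -0.991, 0.0], [-0.0, -0.0, -1.0]]
force: [0.8, 0.8, -0.9]
width: 0.003
grasp_force: 0.0
```

{"name": "drive_tool", "arguments": {"moves": [{"x": 0,"y": 0,"z": -0.03,"ax": 0,"ay": 0,"az": 0},{"x": 0,"y": -0.035,"z": -0.03,"ax": 0,"ay": 0,"az": 0},{"x": 0,"y": -0.035,"z": -0.02,"ax": 0,"ay": 0,"az": 0},{"x": 0,"y": -0.035,"z": -0.01,"ax": 0,"ay": 0,"az": 0},{"x": 0,"y": -0.035,"z": 0.0,"ax": 0,"ay": 0,"az": 0},{"x": 0,"y": -0.035,"z": 0.0,"ax": 0,"ay": 0,"az": 0}]}}

```text
clock: 5.18
ee_pos: [0.4413, 0.0966, 0.0553]
tcp_rot: [[0.991, 0.136, -0.001], [0.136, -0.991, 0.0], [-0.001, -0.0, -1.0]]
force: [-0.3, 0.7, 0.7]
width: -0.0
grasp_force: 0.0
```

Run:
```python
from h import *
o=robot.get_obs();print(o["ee_pos"],o["force"])
s=snap("wrist");im=s["img"][:,:,::-1];t=snap("scene");i2=t["img"][:,:,::-1]
p=proj(s,[o["ee_pos"]]);print(p,proj(t,[o["ee_pos"]]))
x,y=p[0].astype(int)
a=cv2.resize(im[max(0,y-130):y+60,x-90:x+90],(400,422),interpolation=cv2.INTER_CUBIC)
b=cv2.resize(i2[240:335,310:400],(400,422),interpolation=cv2.INTER_CUBIC)
cv2.imwrite("pics/c2.png",np.hstack([a,b]))
```

```text
[0.4413 0.0966 0.0553] [-0.3035  0.67    0.6572]
[[315.2516 278.3951]] [[370.7583 290.5695]]
```

View pics/c2.png

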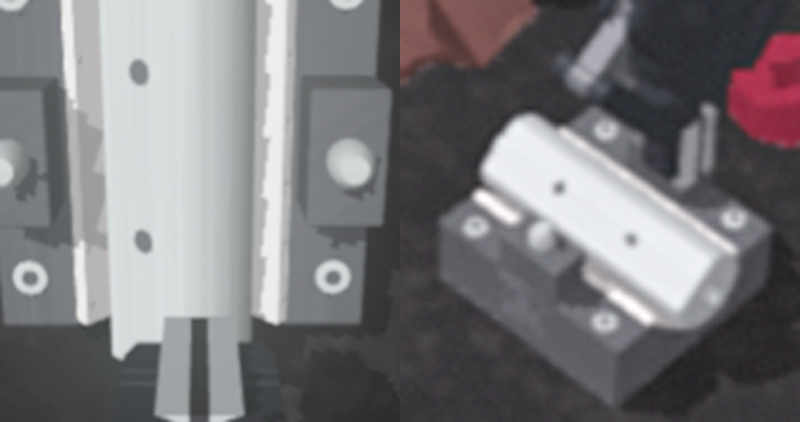

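{"name": "drive_tool", "arguments": {"moves": [{"x": 0,"y": 0,"z": 0.01,"ax": 0,"ay": 0,"az": 0},{"x": 0,"y": 0,"z": 0.02,"ax": 0,"ay": 0,"az": 0}]}}

```text
clock: 5.52
ee_pos: [0.4415, 0.0966, 0.0525]
tcp_rot: [[0.991, 0.136, 0.0], [0.136, -0.991, -0.0], [0.0, 0.0, -1.0]]
force: [-0.7, 0.1, -0.4]
width: -0.0
grasp_force: 0.0
```

Run:
```python
from h import *
o=robot.get_obs();print(o["ee_pos"],o["force"],o["width"])
s=snap("wrist")
R=o["tcp_rot"];p=o["ee_pos"]
# where pixels of the visible tip front edge / sides fall at several heights
for z in(0,.01,.02,.03,.04):
    for q in([300,291],[332,291]):
        X=onz(s,[q],p[2]+z)[0];print(z,q,R.T@(X-p))
```

```text
[0.4415 0.0966 0.0525] [-0.6956  0.061  -0.3574] -0.00041613915885540745
0 [300, 291] [-0.0072 -0.008  -0.    ]
0 [332, 291] [-0.0072  0.0088 -0.    ]
0.01 [300, 291] [-0.0024 -0.0076 -0.01  ]
0.01 [332, 291] [-0.0023  0.0082 -0.01  ]
0.02 [300, 291] [ 0.0025 -0.0072 -0.02  ]
0.02 [332, 291] [ 0.0025  0.0077 -0.02  ]
0.03 [300, 291] [ 0.0074 -0.0067 -0.03  ]
0.03 [332, 291] [ 0.0074  0.0071 -0.03  ]
0.04 [300, 291] [ 0.0122 -0.0063 -0.04  ]
0.04 [332, 291] [ 0.0123  0.0066 -0.04  ]
```

{"name": "drive_tool", "arguments": {"moves": [{"x": 0,"y": 0,"z": 0.013,"ax": 0,"ay": 0,"az": 0},{"x": 0,"y": 0,"z": 0.027,"ax": 0,"ay": 0,"az": 0},{"x": 0,"y": 0,"z": 0.027,"ax": 0,"ay": 0,"az": 0}]}}

```text
clock: 5.95
ee_pos: [0.4414, 0.0967, 0.0483]
tcp_rot: [[0.991, 0.136, -0.0], [0.136, -0.991, 0.0], [-0.0, -0.0, -1.0]]
force: [1.1, -0.1, 0.3]
width: -0.004
grasp_force: 0.0
```

Run:
```python
from h import *
o=robot.get_obs();print(o["ee_pos"],o["force"],o["width"])
s=snap("wrist");im=s["img"][:,:,::-1];t=snap("scene");i2=t["img"][:,:,::-1]
print(proj(t,[o["ee_pos"]]))
a=cv2.resize(im[180:340,225:405],(450,400),interpolation=cv2.INTER_CUBIC)
b=cv2.resize(i2[230:330,330:410],(320,400),interpolation=cv2.INTER_CUBIC)
cv2.imwrite("pics/c3.png",np.hstack([a,b]))
```

```text
[0.4414 0.0967 0.0483] [ 1.1356 -0.0752  0.3   ] -0.003645770839793585
[[370.5162 293.222 ]]
```

View pics/c3.png

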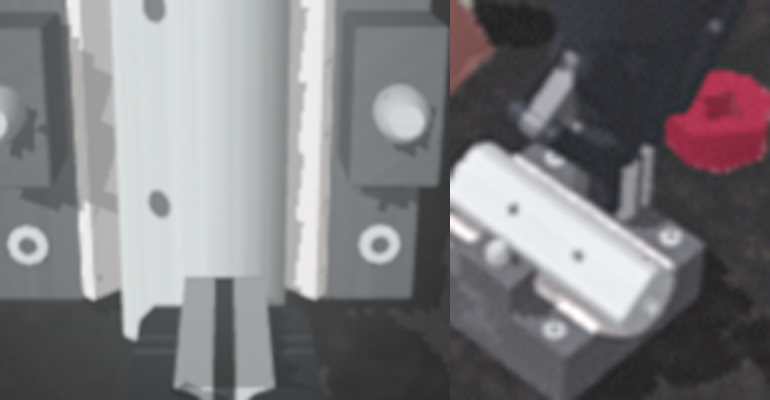

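{"name": "drive_tool", "arguments": {"moves": [{"x": 0,"y": 0,"z": 0.02,"ax": 0,"ay": 0,"az": 0},{"x": 0,"y": 0,"z": 0.04,"ax": 0,"ay": 0,"az": 0},{"x": 0,"y": 0,"z": 0.05,"ax": 0,"ay": 0,"az": 0}]}}

```text
clock: 6.42
ee_pos: [0.4414, 0.0967, 0.0407]
tcp_rot: [[0.991, 0.136, -0.0], [0.136, -0.991, 0.0], [-0.0, -0.0, -1.0]]
force: [0.5, 0.1, 0.3]
width: -0.0
grasp_force: 0.0
```

Run:
```python
from h import *
o=robot.get_obs();print(o["ee_pos"],o["force"],o["ft_torque"],o["width"])
a=snap("wrist","w5.png");t=snap("scene","s5.png")
im=a["img"][:,:,::-1];i2=t["img"][:,:,::-1]
A=cv2.resize(im[120:300,225:405],(400,400),interpolation=cv2.INTER_CUBIC)
B=cv2.resize(i2[230:330,310:410],(400,400),interpolation=cv2.INTER_CUBIC)
cv2.imwrite("pics/c4.png",np.hstack([A,B]))
```

```text
[0.4414 0.0967 0.0407] [0.5292 0.1453 0.317 ] [-0.0101 -0.0431 -0.0015] -9.339386609993597e-05
```

{"name": "drive_tool", "arguments": {"moves": [{"x": 0,"y": 0,"z": 0.013,"ax": 0,"ay": 0,"az": 0},{"x": 0,"y": 0,"z": 0.027,"ax": 0,"ay": 0,"az": 0},{"x": 0,"y": 0,"z": 0.04,"ax": 0,"ay": 0,"az": 0}]}}

```text
clock: 6.9
ee_pos: [0.4415, 0.0966, 0.0348]
tcp_rot: [[0.991, 0.136, 0.0], [0.136, -0.991, -0.0], [0.0, 0.0, -1.0]]
force: [1.1, -0.0, -0.4]
width: -0.001
grasp_force: 0.0
```

{"name": "drive_tool", "arguments": {"moves": [{"x": 0,"y": 0,"z": 0.01,"ax": 0,"ay": 0,"az": 0},{"x": 0,"y": 0,"z": 0.02,"ax": 0,"ay": 0,"az": 0}]}}

```text
clock: 7.15
ee_pos: [0.4415, 0.0966, 0.0318]
tcp_rot: [[0.991, 0.136, -0.0], [0.136, -0.991, 0.0], [-0.0, -0.0, -1.0]]
force: [-1.5, -0.3, 0.2]
width: -0.003
grasp_force: 0.0
```

{"name": "drive_tool", "arguments": {"moves": [{"x": 0,"y": 0,"z": 0.01,"ax": 0,"ay": 0,"az": 0},{"x": 0,"y": 0,"z": 0.02,"ax": 0,"ay": 0,"az": 0}]}}

```text
clock: 7.4
ee_pos: [0.4415, 0.0967, 0.0289]
tcp_rot: [[0.991, 0.136, -0.0], [0.136, -0.991, 0.0], [-0.0, -0.0, -1.0]]
force: [0.2, -0.3, -0.7]
width: 0.003
grasp_force: 0.0
```

Run:
```python
from h import *
o=robot.get_obs();print(o["ee_pos"],o["force"],o["ft_torque"],o["width"])
a=snap("wrist","w6.png");t=snap("scene","s6.png")
im=a["img"][:,:,::-1];i2=t["img"][:,:,::-1]
A=cv2.resize(im[120:300,225:405],(400,400),interpolation=cv2.INTER_CUBIC)
B=cv2.resize(i2[230:330,310:410],(400,400),interpolation=cv2.INTER_CUBIC)
cv2.imwrite("pics/c4.png",np.hstack([A,B]))
```

```text
[0.4415 0.0967 0.0289] [ 0.2397 -0.282  -0.6804] [-0.006  -0.0117 -0.0141] 0.0029225541630075666
```

View pics/c4.png

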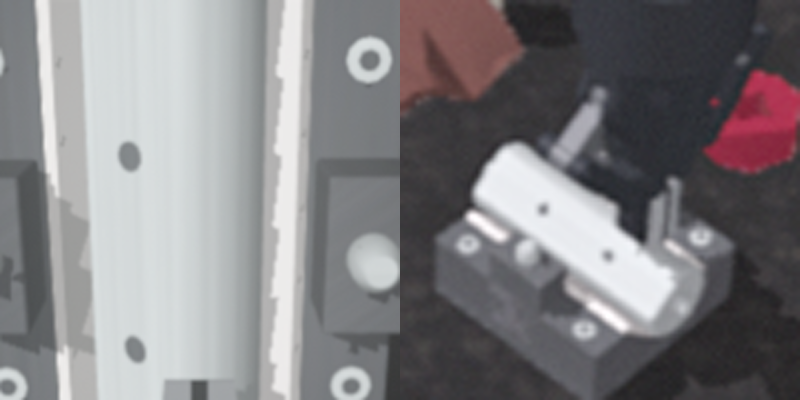

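{"name": "drive_tool", "arguments": {"moves": [{"x": 0,"y": 0,"z": 0.01,"ax": 0,"ay": 0,"az": 0},{"x": 0,"y": 0,"z": 0.02,"ax": 0,"ay": 0,"az": 0}]}}

```text
clock: 7.75
ee_pos: [0.4416, 0.0967, 0.0259]
tcp_rot: [[0.991, 0.136, 0.0], [0.136, -0.991, 0.0], [0.0, -0.0, -1.0]]
force: [-0.8, -0.0, 0.4]
width: 0.0
grasp_force: 0.0
```

{"name": "drive_tool", "arguments": {"moves": [{"x": 0,"y": 0,"z": 0.01,"ax": 0,"ay": 0,"az": 0},{"x": 0,"y": 0,"z": 0.02,"ax": 0,"ay": 0,"az": 0}]}}

```text
clock: 8.0
ee_pos: [0.4415, 0.0967, 0.0242]
tcp_rot: [[0.991, 0.136, 0.001], [0.136, -0.991, 0.0], [0.001, 0.0, -1.0]]
force: [-2.3, -0.8, 27.7]
width: 0.001
grasp_force: 13.8
```

{"name": "drive_tool", "arguments": {"moves": [{"x": 0,"y": 0,"z": 0.01,"ax": 0,"ay": 0,"az": 0},{"x": 0,"y": 0,"z": 0.02,"ax": 0,"ay": 0,"az": 0}]}}

```text
clock: 8.25
ee_pos: [0.4416, 0.0968, 0.0238]
tcp_rot: [[0.991, 0.136, 0.002], [0.136, -0.991, -0.0], [0.002, 0.0, -1.0]]
force: [-7.9, -0.0, 56.6]
width: -0.003
grasp_force: 28.4
```

{"name": "drive_tool", "arguments": {"moves": [{"x": 0,"y": -0.01,"z": -0.01,"ax": 0,"ay": 0,"az": 0},{"x": 0,"y": -0.03,"z": -0.01,"ax": 0,"ay": 0,"az": 0},{"x": 0,"y": -0.05,"z": -0.01,"ax": 0,"ay": 0,"az": 0},{"x": 0,"y": -0.06,"z": -0.01,"ax": 0,"ay": 0,"az": 0}]}}

```text
clock: 8.75
ee_pos: [0.443, 0.1041, 0.0244]
tcp_rot: [[0.99, 0.138, 0.007], [0.138, -0.99, -0.002], [0.006, 0.003, -1.0]]
force: [-1.7, -10.2, 29.4]
width: -0.001
grasp_force: 14.3
```

```bash
cat > mk.py <<'E'
from h import *
# dark marks on the bar seen by the top/scene camera
def marks(c):
    s=snap(c);r=robot.masks_of("die_bar",c)
    g=cv2.cvtColor(s["img"],cv2.COLOR_RGB2GRAY)
    m=cv2.morphologyEx(cv2.fillPoly(np.zeros_like(g),[cv2.convexHull(np.argwhere(r[0]["region"])[:,::-1].astype(np.int32))],255),cv2.MORPH_ERODE,np.ones((5,5)))
    bh=cv2.morphologyEx(g,cv2.MORPH_BLACKHAT,np.ones((7,7)));bh[m==0]=0
    n,l,st,ce=cv2.connectedComponentsWithStats((bh>25).astype(np.uint8))
    print(c,r[0]["conf"],np.c_[ce[1:],st[1:,4]])
    return s
if __name__=="__main__":
    o=robot.get_obs();print(o["clock"],o["ee_pos"],o["force"])
    s=marks("scene");marks("top")
    cv2.imwrite("pics/s_%d.png"%(o["clock"]*100),s["img"][:,:,::-1])
E
python3 mk.py
```

```text
8.75 [0.443  0.1041 0.0244] [ -1.7333 -10.1863  29.3982]
scene 0.9 [[347.1739 275.0652  46.    ]
 [358.     281.       1.    ]
 [343.     283.5      8.    ]
 [364.7143 289.4857  35.    ]
 [372.     291.5      2.    ]
 [375.5    293.5      2.    ]
 [359.     295.       9.    ]]
top 0.72 []
```

{"name": "drive_tool", "arguments": {"moves": [{"x": 0,"y": -0.02,"z": 0,"ax": 0,"ay": 0,"az": 0},{"x": 0,"y": -0.04,"z": 0,"ax": 0,"ay": 0,"az": 0},{"x": 0,"y": -0.06,"z": 0.003,"ax": 0,"ay": 0,"az": 0}]}}

```text
clock: 9.32
ee_pos: [0.4424, 0.1141, 0.0231]
tcp_rot: [[0.991, 0.136, 0.008], [0.136, -0.991, -0.0], [0.007, 0.001, -1.0]]
force: [-0.5, 0.8, 11.0]
width: -0.002
grasp_force: 5.4
```

```bash
python3 mk.py
```

```text
9.325 [0.4424 0.1141 0.0231] [-0.4666  0.7889 10.9626]
scene 0.58 [[345.0357 277.3571 112.    ]
 [339.5862 283.8793  58.    ]
 [360.525  292.175   40.    ]
 [368.2308 291.4615  13.    ]
 [356.     291.5      2.    ]
 [358.5    298.5      4.    ]]
top 0.49 []
```

{"name": "drive_tool", "arguments": {"moves": [{"x": 0,"y": 0,"z": -0.07,"ax": 0,"ay": 0,"az": 0},{"x": 0,"y": 0.13,"z": -0.1,"ax": 0,"ay": 0,"az": 0},{"x": 0,"y": 0.13,"z": -0.1,"ax": 0,"ay": 0,"az": 0}]}}

```text
clock: 9.9
ee_pos: [0.4421, 0.0946, 0.0364]
tcp_rot: [[0.991, 0.134, 0.001], [0.134, -0.991, -0.0], [0.001, 0.0, -1.0]]
force: [-0.3, 0.6, 0.1]
width: 0.002
grasp_force: 0.0
```

```bash
python3 mk.py
python3 - <<'E'
from h import *
s=snap("wrist","w7.png");t=snap("scene","s7.png")
A=cv2.resize(s["img"][120:300,225:405,::-1],(400,400),interpolation=cv2.INTER_CUBIC)
B=cv2.resize(t["img"][230:330,310:410,::-1],(400,400),interpolation=cv2.INTER_CUBIC)
cv2.imwrite("pics/c5.png",np.hstack([A,B]))
E
```

```text
9.9 [0.4421 0.0946 0.0364] [-0.2689  0.6274  0.1433]
scene 0.55 [[339.1786 283.2679  56.    ]
 [358.2857 298.4286   7.    ]
 [365.4    302.2667  30.    ]]
top 0.74 [[351.5    200.2857  14.    ]]
```

View pics/c5.png

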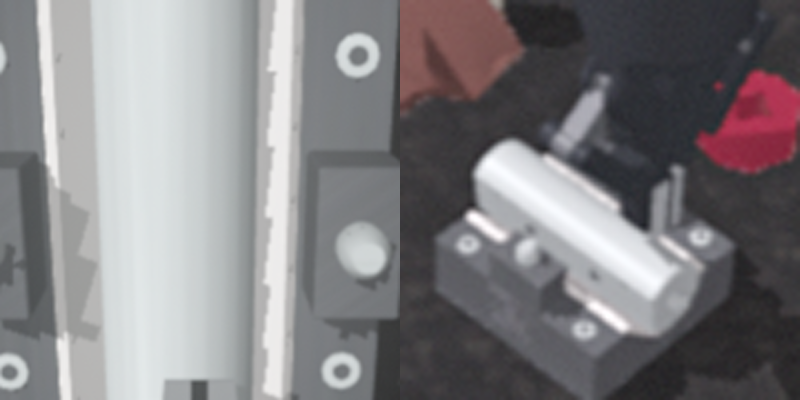

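{"name": "drive_tool", "arguments": {"moves": [{"x": 0,"y": 0,"z": 0.06,"ax": 0,"ay": 0,"az": 0},{"x": 0,"y": 0,"z": 0.09,"ax": 0,"ay": 0,"az": 0},{"x": 0,"y": -0.01,"z": 0.098,"ax": 0,"ay": 0,"az": 0},{"x": 0,"y": -0.03,"z": 0.098,"ax": 0,"ay": 0,"az": 0},{"x": 0,"y": -0.05,"z": 0.098,"ax": 0,"ay": 0,"az": 0},{"x": 0,"y": -0.07,"z": 0.098,"ax": 0,"ay": 0,"az": 0},{"x": 0,"y": -0.09,"z": 0.098,"ax": 0,"ay": 0,"az": 0}]}}

```text
clock: 11.08
ee_pos: [0.4413, 0.1089, 0.0221]
tcp_rot: [[0.991, 0.136, 0.003], [0.136, -0.991, 0.0], [0.003, 0.0, -1.0]]
force: [0.7, 1.2, 5.7]
width: -0.003
grasp_force: 2.7
```

{"name": "drive_tool", "arguments": {"moves": [{"x": 0,"y": -0.015,"z": 0,"ax": 0,"ay": 0,"az": 0},{"x": 0,"y": -0.03,"z": 0,"ax": 0,"ay": 0,"az": 0}]}}

```text
clock: 11.32
ee_pos: [0.4401, 0.1128, 0.0213]
tcp_rot: [[0.991, 0.137, 0.001], [0.137, -0.991, -0.001], [0.001, 0.001, -1.0]]
force: [0.5, -2.3, 4.0]
width: 0.001
grasp_force: 1.6
```

{"name": "drive_tool", "arguments": {"moves": [{"x": 0,"y": 0,"z": -0.1,"ax": 0,"ay": 0,"az": 0},{"x": 0,"y": 0,"z": -0.45,"ax": 0,"ay": 0,"az": 0},{"x": 0,"y": 0,"z": -0.8,"ax": 0,"ay": 0,"az": 0},{"x": 0,"y": 0,"z": -0.8,"ax": 0,"ay": 0,"az": 0}], "fingers": 0.4}}

```text
clock: 11.82
ee_pos: [0.4414, 0.1132, 0.144]
tcp_rot: [[0.991, 0.136, 0.007], [0.136, -0.991, 0.0], [0.007, 0.001, -1.0]]
force: [-0.0, -0.4, -0.4]
width: 0.399
grasp_force: 0.0
```

```bash
python3 mk.py
python3 - <<'E'
from h import *
s=snap("wrist","w8.png");t=snap("scene","s8.png")
b=cv2.imread("pics/s_990.png")
A=cv2.resize(s["img"][100:270,220:370,::-1],(400,453),interpolation=cv2.INTER_CUBIC)
B=cv2.resize(t["img"][245:345,310:400,::-1],(400,444),interpolation=cv2.INTER_CUBIC)
c=np.zeros((453,800,3),np.uint8);c[:,:400]=A;c[:444,400:]=B
cv2.imwrite("pics/c6.png",c)
E
```

```text
11.825 [0.4414 0.1132 0.144 ] [-0.0355 -0.4149 -0.396 ]
scene 0.93 [[353.5263 281.6316  19.    ]
 [334.     283.       1.    ]
 [365.5    290.       6.    ]
 [370.5    293.5      2.    ]]Traceback (most recent call last):
  File "mk.py", line 13, in <module>
    s=marks("scene");marks("top")
                     ~~~~~^^^^^^^
  File "mk.py", line 6, in marks
    m=cv2.morphologyEx(cv2.fillPoly(np.zeros_like(g),[cv2.convexHull(np.argwhere(r[0]["region"])[:,::-1].astype(np.int32))],255),cv2.MORPH_ERODE,np.ones((5,5)))
                                                                                 ~^^^
IndexError: list index out of range
```

View pics/c6.png

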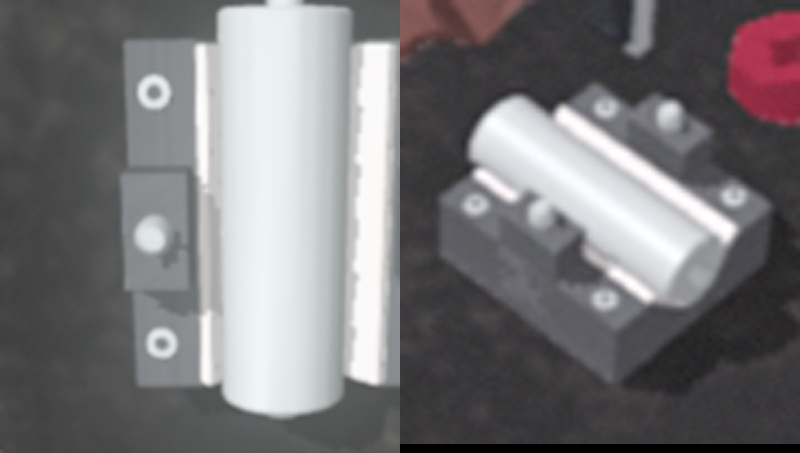

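{"name": "drive_tool", "arguments": {"moves": [{"x": 0.2,"y": -0.2,"z": 0,"ax": 0,"ay": 0,"az": 0},{"x": 0.4,"y": -0.45,"z": 0,"ax": 0,"ay": 0,"az": 0},{"x": 0.5,"y": -0.6,"z": 0,"ax": 0,"ay": 0,"az": 0}]}}

```text
clock: 12.5
ee_pos: [0.5021, 0.2139, 0.1398]
tcp_rot: [[0.991, 0.137, -0.001], [0.137, -0.991, -0.0], [-0.001, -0.0, -1.0]]
force: [0.8, 0.1, -0.1]
width: 0.402
grasp_force: 0.0
```

{"name": "drive_tool", "arguments": {"moves": [{"x": 0.1,"y": -0.15,"z": 0,"ax": 0,"ay": 0,"az": -0.11},{"x": 0.2,"y": -0.3,"z": 0,"ax": 0,"ay": 0,"az": -0.22},{"x": 0.3,"y": -0.45,"z": 0,"ax": 0,"ay": 0,"az": -0.33},{"x": 0.356,"y": -0.5,"z": 0,"ax": 0,"ay": 0,"az": -0.44},{"x": 0.356,"y": -0.5,"z": 0,"ax": 0,"ay": 0,"az": -0.55},{"x": 0.356,"y": -0.5,"z": 0,"ax": 0,"ay": 0,"az": -0.62},{"x": 0.356,"y": -0.5,"z": 0,"ax": 0,"ay": 0,"az": -0.62}]}}

```text
clock: 13.38
ee_pos: [0.5432, 0.2937, 0.1396]
tcp_rot: [[0.445, 0.895, -0.003], [0.895, -0.445, -0.001], [-0.002, -0.002, -1.0]]
force: [-0.2, 0.2, 0.3]
width: 0.402
grasp_force: 0.0
```

Run:
```python
from h import *
o=robot.get_obs();p=o["ee_pos"];R=o["tcp_rot"];print(o["clock"],p,R,o["width"],o["qpos"])
for c in("wrist","top","scene"):
    s=snap(c,c+"9.png")
    for m in robot.masks_of("keeper",c)[:1]:
        g=cv2.cvtColor(s["img"],cv2.COLOR_RGB2GRAY)
        hull=cv2.convexHull(np.argwhere(m["region"])[:,::-1].astype(np.int32))
        mm=cv2.erode(cv2.fillPoly(np.zeros_like(g),[hull],255),np.ones((3,3)))
        n,l,st,ce=cv2.connectedComponentsWithStats(((g<95)&(mm>0)).astype(np.uint8))
        k=st[1:,4]>15
        X=onz(s,ce[1:][k],.005) if k.any() else []
        print(c,m["conf"],m["box"]);print(np.c_[ce[1:][k],st[1:,4][k],X,(X-p)@R] if k.any() else "")
        print(cv2.minAreaRect(hull))
```

```text
13.375 [0.5432 0.2937 0.1396] [[ 0.4454  0.8953 -0.0031]
 [ 0.8953 -0.4454 -0.001 ]
 [-0.0023 -0.0023 -1.    ]] 0.4019252074389665 [18.0421 33.6865 86.2824  0.0012 60.2163 44.4907]
wrist 0.78 [293.9, 144.2, 342.8, 270.3]
[[317.4818 165.9562 137.       0.5636   0.3307   0.005    0.0426   0.0021
    0.1345]
 [315.0714 251.051   98.       0.5283   0.2642   0.005   -0.0327   0.0002
    0.1346]]
((317.5, 207.5), (121.0, 43.0), 90.0)
top 0.75 [187.8, 245.1, 242.8, 284.9]
[[196.25   254.4375  16.       0.5655   0.3296   0.005    0.0425   0.0043
    0.1345]
 [230.3889 272.3889  18.       0.5302   0.2628   0.005   -0.0331   0.0024
    0.1346]]
((213.1507568359375, 263.2635498046875), (55.28410720825195, 19.23533058166504), 27.758541107177734)
scene 0.86 [215.5, 309.9, 277.3, 340.3]

((246.01747131347656, 322.6310119628906), (23.194732666015625, 59.07717514038086), 82.40535736083984)
```

{"name": "drive_tool", "arguments": {"moves": [{"x": 0.033,"y": 0.01,"z": 0.2,"ax": 0,"ay": 0,"az": 0.016},{"x": 0.033,"y": 0.01,"z": 0.5,"ax": 0,"ay": 0,"az": 0.016},{"x": 0.033,"y": 0.01,"z": 0.75,"ax": 0,"ay": 0,"az": 0.016},{"x": 0.033,"y": 0.01,"z": 0.85,"ax": 0,"ay": 0,"az": 0.016},{"x": 0.033,"y": 0.01,"z": 0.87,"ax": 0,"ay": 0,"az": 0.016},{"x": 0.033,"y": 0.01,"z": 0.87,"ax": 0,"ay": 0,"az": 0.016}]}}

```text
clock: 14.42
ee_pos: [0.5486, 0.2981, 0.012]
tcp_rot: [[0.467, 0.884, 0.002], [0.884, -0.467, 0.001], [0.002, 0.002, -1.0]]
force: [0.7, -0.6, -0.2]
width: 0.404
grasp_force: 0.0
```

{"name": "drive_tool", "arguments": {"moves": [{"x": 0,"y": 0,"z": 0.02,"ax": 0,"ay": 0,"az": 0},{"x": 0,"y": 0,"z": 0.04,"ax": 0,"ay": 0,"az": 0},{"x": 0,"y": 0,"z": 0.06,"ax": 0,"ay": 0,"az": 0}]}}

```text
clock: 14.8
ee_pos: [0.5478, 0.2978, 0.0021]
tcp_rot: [[0.467, 0.884, 0.001], [0.884, -0.467, 0.0], [0.0, 0.0, -1.0]]
force: [0.1, -0.9, -0.3]
width: 0.395
grasp_force: 0.0
```

Run:
```python
from h import *
o=robot.get_obs();p=o["ee_pos"];R=o["tcp_rot"];print(o["clock"],p,o["force"])
s=snap("wrist");t=snap("scene")
A=cv2.resize(s["img"][80:340,190:440,::-1],(500,520),interpolation=cv2.INTER_CUBIC)
B=cv2.resize(t["img"][270:350,200:292,::-1],(300,260),interpolation=cv2.INTER_CUBIC)
c=np.zeros((520,800,3),np.uint8);c[:,:500]=A;c[:260,500:]=B
cv2.imwrite("pics/c7.png",c)
```

```text
14.8 [0.5478 0.2978 0.0021] [ 0.0522 -0.9321 -0.3385]
```

View pics/c7.png

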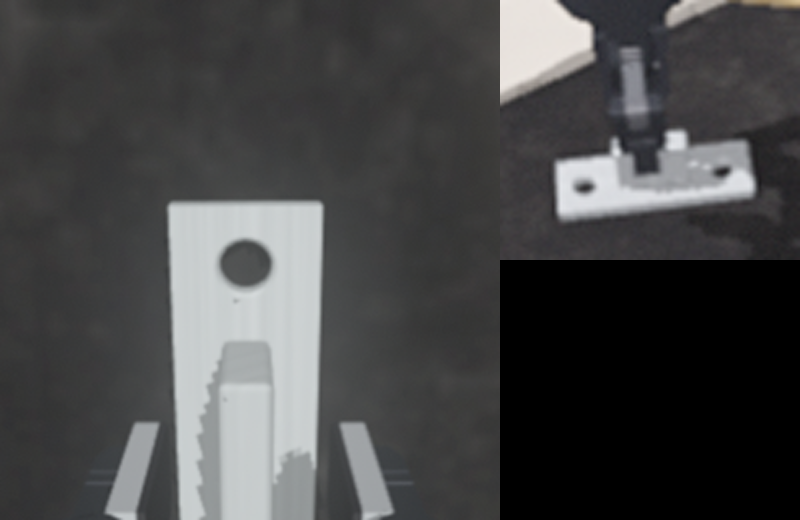

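{"name": "drive_tool", "arguments": {"moves": [{"x": 0,"y": 0,"z": 0.04,"ax": 0,"ay": 0,"az": 0},{"x": 0,"y": 0,"z": 0.08,"ax": 0,"ay": 0,"az": 0},{"x": 0,"y": 0,"z": 0.1,"ax": 0,"ay": 0,"az": 0}]}}

```text
clock: 15.28
ee_pos: [0.5471, 0.2976, -0.0139]
tcp_rot: [[0.467, 0.884, -0.001], [0.884, -0.467, -0.0], [-0.001, -0.001, -1.0]]
force: [1.2, 0.4, 0.3]
width: 0.401
grasp_force: 0.0
```

{"name": "drive_tool", "arguments": {"moves": [{"x": 0,"y": 0,"z": 0.02,"ax": 0,"ay": 0,"az": 0},{"x": 0,"y": 0,"z": 0.04,"ax": 0,"ay": 0,"az": 0},{"x": 0,"y": 0,"z": 0.04,"ax": 0,"ay": 0,"az": 0}]}}

```text
clock: 15.65
ee_pos: [0.5474, 0.2977, -0.0194]
tcp_rot: [[0.467, 0.884, -0.0], [0.884, -0.467, -0.0], [-0.0, -0.0, -1.0]]
force: [0.2, -0.6, 0.2]
width: 0.399
grasp_force: 0.0
```

{"name": "drive_tool", "arguments": {"moves": [{"x": 0,"y": 0,"z": 0,"ax": 0,"ay": 0,"az": 0},{"x": 0,"y": 0,"z": 0,"ax": 0,"ay": 0,"az": 0},{"x": 0,"y": 0,"z": 0,"ax": 0,"ay": 0,"az": 0},{"x": 0,"y": 0,"z": 0,"ax": 0,"ay": 0,"az": 0},{"x": 0,"y": 0,"z": 0,"ax": 0,"ay": 0,"az": 0}], "fingers": 0}}

```text
clock: 16.27
ee_pos: [0.5479, 0.2978, -0.0189]
tcp_rot: [[0.467, 0.884, 0.001], [0.884, -0.467, 0.0], [0.001, 0.001, -1.0]]
force: [-0.0, -0.2, 2.3]
width: 0.129
grasp_force: 61.1
```

{"name": "drive_tool", "arguments": {"moves": [{"x": 0,"y": 0,"z": -0.1,"ax": 0,"ay": 0,"az": 0},{"x": 0,"y": 0,"z": -0.4,"ax": 0,"ay": 0,"az": 0},{"x": 0,"y": 0,"z": -0.7,"ax": 0,"ay": 0,"az": 0},{"x": 0,"y": 0,"z": -0.9,"ax": 0,"ay": 0,"az": 0},{"x": 0,"y": 0,"z": -0.9,"ax": 0,"ay": 0,"az": 0}]}}

```text
clock: 16.9
ee_pos: [0.5493, 0.2984, 0.1189]
tcp_rot: [[0.466, 0.885, 0.006], [0.885, -0.466, 0.002], [0.005, 0.004, -1.0]]
force: [-0.6, 0.1, -2.1]
width: 0.125
grasp_force: 60.7
```

```bash
cat > kp.py <<'E'
from h import *
# keeper pose in the tool from its outline corners/holes; plate top lies 25 mm above TCP
def holes(c,z,names=("keeper",),thr=95):
    s=snap(c);r=robot.masks_of("keeper",c)
    if not r: print(c,"none");return s
    m=r[0];g=cv2.cvtColor(s["img"],cv2.COLOR_RGB2GRAY)
    hull=cv2.convexHull(np.argwhere(m["region"])[:,::-1].astype(np.int32))
    mm=cv2.erode(cv2.fillPoly(np.zeros_like(g),[hull],255),np.ones((3,3)))
    n,l,st,ce=cv2.connectedComponentsWithStats(((g<thr)&(mm>0)).astype(np.uint8))
    o=robot.get_obs();p=o["ee_pos"];R=o["tcp_rot"]
    print(c,round(m["conf"],2),m["box"])
    for q,a in zip(ce[1:],st[1:,4]):
        if a>8: X=onz(s,[q],z)[0];print(q,a,X,R.T@(X-p))
    b=cv2.boxPoints(cv2.minAreaRect(hull));X=onz(s,b,z);print("rect",X.mean(0),(X-p)@R)
    cv2.imwrite("pics/k_%s_%d.png"%(c,o["clock"]*100),s["img"][:,:,::-1])
    return s
if __name__=="__main__":
    o=robot.get_obs();p=o["ee_pos"];print(o["clock"],p,o["tcp_rot"],o["width"],o["grasp_force"],o["force"])
    holes("wrist",p[2]+.024)
    holes("top",p[2]+.024);holes("scene",p[2]+.024)
E
python3 kp.py
```

```text
16.9 [0.5493 0.2984 0.1189] [[ 0.4664  0.8845  0.0059]
 [ 0.8845 -0.4665  0.002 ]
 [ 0.0046  0.0043 -1.    ]] 0.12528029869144774 60.69911241531372 [-0.5782  0.1468 -2.1407]
wrist 0.77 [271.3, 188.1, 357.4, 399.2]
[314.1538 222.4948] 481 [0.5659 0.3314 0.1429] [ 0.0391  0.0012 -0.0276]
[279.8182 307.8636] 44 [0.5331 0.3029 0.1429] [-0.0015 -0.0146 -0.0276]
[349.1154 308.4231] 52 [0.5611 0.2878 0.1429] [-0.0018  0.0173 -0.0276]
[294.2115 353.1098] 610 [0.5272 0.2784 0.1429] [-0.0259 -0.0084 -0.0275]
[334.1503 353.6637] 672 [0.544  0.2691 0.1429] [-0.0263  0.0109 -0.0276]
rect [0.5478 0.2971 0.1429] [[ 0.0534 -0.0167 -0.0276]
 [ 0.0534  0.0189 -0.0277]
 [-0.053   0.023  -0.0276]
 [-0.0529 -0.0206 -0.0275]]
top 0.66 [189.5, 240.1, 228.4, 280.2]
[215.7778 263.2778] 36 [0.5287 0.261  0.1429] [-0.0401  0.0016 -0.0288]
rect [0.5378 0.2758 0.1429] [[ 0.0091 -0.0154 -0.0289]
 [ 0.0098  0.0221 -0.029 ]
 [-0.055   0.0207 -0.0288]
 [-0.0552 -0.0165 -0.0287]]
scene 0.94 [208.4, 256.4, 271.8, 287.0]
[238.2479 266.7436] 117 [0.5554 0.2927 0.1429] [ 0.0001  0.0101 -0.029 ]
rect [0.5467 0.295  0.1429] [[ 0.0528  0.0286 -0.0292]
 [-0.055   0.0316 -0.0289]
 [-0.0546 -0.0263 -0.0287]
 [ 0.0491 -0.0286 -0.029 ]]
```

{"name": "drive_tool", "arguments": {"moves": [{"x": -0.3,"y": 0.09,"z": 0,"ax": 0,"ay": 0,"az": 0},{"x": -0.65,"y": 0.19,"z": 0,"ax": 0,"ay": 0,"az": 0},{"x": -1.0,"y": 0.29,"z": 0,"ax": 0,"ay": 0,"az": 0}]}}

```text
clock: 17.58
ee_pos: [0.5151, 0.1434, 0.1147]
tcp_rot: [[0.466, 0.885, -0.002], [0.885, -0.466, -0.0], [-0.001, -0.001, -1.0]]
force: [0.5, -0.2, -1.6]
width: 0.128
grasp_force: 60.7
```

{"name": "drive_tool", "arguments": {"moves": [{"x": -0.3,"y": 0.09,"z": 0,"ax": 0,"ay": 0,"az": -0.1},{"x": -0.65,"y": 0.19,"z": 0,"ax": 0,"ay": 0,"az": -0.2},{"x": -0.9,"y": 0.28,"z": 0,"ax": 0,"ay": 0,"az": -0.3},{"x": -0.97,"y": 0.28,"z": 0,"ax": 0,"ay": 0,"az": -0.393},{"x": -0.97,"y": 0.28,"z": 0,"ax": 0,"ay": 0,"az": -0.393},{"x": -0.97,"y": 0.28,"z": 0,"ax": 0,"ay": 0,"az": -0.393}]}}

```text
clock: 18.32
ee_pos: [0.4852, -0.0031, 0.1154]
tcp_rot: [[-0.13, 0.992, -0.001], [0.992, 0.13, 0.0], [0.001, -0.001, -1.0]]
force: [-0.1, -0.1, -1.5]
width: 0.121
grasp_force: 60.6
```

```bash
cat > st.py <<'E'
from h import *
# stud tips: bright blobs near the predicted pixels
def studs(c,guess=np.array([[.4676,.1430,.0635],[.4777,.0677,.0635]])):
    s=snap(c);g=cv2.cvtColor(s["img"],cv2.COLOR_RGB2GRAY);o=robot.get_obs();p=o["ee_pos"];R=o["tcp_rot"];out=[]
    for G in guess:
        q=proj(s,[G])[0].astype(int);x0,y0=q-14
        if not(14<q[0]<625 and 14<q[1]<465): print("out",q);continue
        w=g[y0:y0+28,x0:x0+28];thr,b=cv2.threshold(w,0,255,cv2.THRESH_OTSU)
        n,l,st,ce=cv2.connectedComponentsWithStats(b)
        k=1+np.argmin(np.linalg.norm(ce[1:]-14,axis=1));f=ce[k]+[x0,y0]
        X=onz(s,[f],.0635)[0];out.append(X);print(c,q,f,st[k],thr,X,R.T@(X-p))
    if len(out)==2:
        d=out[0]-out[1];print("mid",(out[0]+out[1])/2,"dist",np.linalg.norm(d),"yaw",np.degrees(np.arctan2(-d[0],d[1])))
    cv2.imwrite("pics/st_%s.png"%c,s["img"][:,:,::-1]);return s
if __name__=="__main__":
    o=robot.get_obs();print(o["clock"],o["ee_pos"],o["tcp_rot"],o["width"],o["grasp_force"])
    studs("wrist");studs("top");studs("scene")
E
python3 st.py; python3 kp.py | sed -n '4,12p'
```

```text
18.325 [ 0.4852 -0.0031  0.1154] [[-0.1297  0.9916 -0.0007]
 [ 0.9916  0.1297  0.0004]
 [ 0.0005 -0.0006 -1.    ]] 0.1211372414807091 60.632139444351196
out [317  -7]
wrist [317 134] [317.0178 131.1953] [  7   4  15  15 169] 160.0 [0.4771 0.0695 0.0635] [0.0728 0.0013 0.052 ]
top [291 303] [290.5385 302.6538] [11 11  6  6 26] 143.0 [0.4685 0.1438 0.0635] [0.1476 0.0025 0.0521]
top [333 297] [333. 296.] [12 11  5  5 21] 158.0 [0.4795 0.0687 0.0635] [0.0716 0.0036 0.0521]
mid [0.474  0.1063 0.0635] dist 0.07598928914435825 yaw 8.375254873179541
scene [341 290] [342.5684 284.6068] [  0   0  28  28 468] 166.0 [0.4771 0.1326 0.0635] [0.1353 0.0096 0.0522]
scene [370 268] [369.75   270.8333] [11 14  6  7 36] 133.0 [0.4741 0.072  0.0635] [ 0.0756 -0.0013  0.0522]
mid [0.4756 0.1023 0.0635] dist 0.06070792942642119 yaw -2.79525162134441
wrist 0.83 [270.7, 181.6, 358.7, 400.2]
[311.6148 219.3922] 283 [0.4789 0.0355 0.1397] [ 0.0389 -0.0014 -0.0239]
[279.4237 307.6102] 59 [ 0.4697 -0.008   0.1397] [-0.003  -0.0162 -0.0239]
[293.9806 353.8778] 671 [ 0.4792 -0.032   0.1397] [-0.028  -0.01   -0.0239]
[349.6901 308.9859] 71 [ 0.5019 -0.0044  0.1397] [-0.0036  0.0161 -0.0239]
[334.5868 353.1204] 714 [ 0.4986 -0.029   0.1397] [-0.0276  0.0096 -0.0239]
rect [ 0.4852 -0.0039  0.1397] [[ 0.0527 -0.0181 -0.0239]
 [ 0.0528  0.0174 -0.0239]
 [-0.0546  0.0215 -0.0239]
```

{"name": "drive_tool", "arguments": {"moves": [{"x": 0.12,"y": 0,"z": 0,"ax": 0,"ay": 0,"az": 0},{"x": 0.12,"y": 0,"z": 0,"ax": 0,"ay": 0,"az": 0},{"x": 0.12,"y": 0,"z": 0,"ax": 0,"ay": 0,"az": 0}]}}

```text
clock: 19.15
ee_pos: [0.4829, 0.0147, 0.1159]
tcp_rot: [[-0.133, 0.991, 0.0], [0.991, 0.133, -0.0], [-0.0, 0.0, -1.0]]
force: [-0.5, 0.3, -1.1]
width: 0.126
grasp_force: 60.6
```

```bash
python3 st.py|head -7; python3 kp.py | sed -n '4,6p'
python3 - <<'E'
from h import *
# hole outline in the wrist view: fit ellipse of dark blob
s=snap("wrist");g=cv2.cvtColor(s["img"],cv2.COLOR_RGB2GRAY)
for thr in(80,110,140):
    n,l,st,ce=cv2.connectedComponentsWithStats((g[195:245,285:345]<thr).astype(np.uint8))
    print(thr,[(c+[285,195],tuple(a)) for c,a in zip(ce[1:],st[1:]) if a[4]>80])
E
```

```text
19.15 [0.4829 0.0147 0.1159] [[-0.1326  0.9912  0.0002]
 [ 0.9912  0.1326 -0.0002]
 [-0.0002  0.0001 -1.    ]] 0.1256624899470445 60.62840223312378
wrist [318  28] [316.521   25.7485] [  6   5  15  14 167] 166.0 [0.4665 0.1441 0.0635] [0.1308 0.0007 0.0523]
wrist [317 164] [317.1696 161.0526] [  8   4  14  15 171] 160.0 [0.477  0.0698 0.0635] [0.0556 0.0014 0.0524]
mid [0.4718 0.1069 0.0635] dist 0.07512980782454634 yaw 8.057558949271675
top [291 303] [290.5    302.7857] [11 11  6  6 28] 141.0 [0.4682 0.1439 0.0635] [0.1305 0.0024 0.0523]
wrist 0.76 [270.8, 186.3, 360.1, 401.4]
[313.9476 222.5286] 420 [0.4778 0.0512 0.1398] [ 0.0375 -0.0003 -0.024 ]
[279.4167 307.7667] 60 [0.4674 0.0089 0.1398] [-0.0031 -0.0162 -0.024 ]
80 []
110 [(array([314.2158, 222.5954]), (np.int32(16), np.int32(16), np.int32(28), np.int32(24), np.int32(519)))]
140 [(array([314.4168, 222.6569]), (np.int32(15), np.int32(15), np.int32(29), np.int32(26), np.int32(583)))]
```

{"name": "drive_tool", "arguments": {"moves": [{"x": 0.2,"y": 0.007,"z": 0,"ax": 0,"ay": 0,"az": -0.004},{"x": 0.45,"y": 0.007,"z": 0,"ax": 0,"ay": 0,"az": -0.004},{"x": 0.623,"y": 0.007,"z": 0.1,"ax": 0,"ay": 0,"az": -0.004},{"x": 0.623,"y": 0.007,"z": 0.3,"ax": 0,"ay": 0,"az": -0.004},{"x": 0.623,"y": 0.007,"z": 0.42,"ax": 0,"ay": 0,"az": -0.004},{"x": 0.623,"y": 0.007,"z": 0.42,"ax": 0,"ay": 0,"az": -0.004},{"x": 0.623,"y": 0.007,"z": 0.42,"ax": 0,"ay": 0,"az": -0.004}]}}

```text
clock: 20.52
ee_pos: [0.4722, 0.107, 0.0533]
tcp_rot: [[-0.138, 0.99, 0.001], [0.99, 0.138, 0.0], [-0.0, 0.001, -1.0]]
force: [0.2, -0.1, -1.0]
width: 0.124
grasp_force: 60.6
```

Run:
```python
from h import *
o=robot.get_obs();p=o["ee_pos"];R=o["tcp_rot"];print(o["clock"],p,R)
s=snap("wrist","w10.png");g=cv2.cvtColor(s["img"],cv2.COLOR_RGB2GRAY)
print(g[204:244:2,294:336:2])
# predicted pixels: hole centre on plate top, stud_a tip
print("hole",proj(s,[p+R@[.0375,0,-.024]]))
print("tip",proj(s,[[.4664,.1438,.0635]]))
```

```text
20.525 [0.4722 0.107  0.0533] [[-0.1375  0.9905  0.0009]
 [ 0.9905  0.1375  0.    ]
 [-0.0001  0.0009 -1.    ]]
[[220 218 216 217 216 217 218 219 219 217 219 221 223 222 219 217 217 218
  218 220 220]
 [220 218 216 217 216 217 218 220 220 218 220 221 223 222 219 217 217 218
  218 220 220]
 [220 218 216 217 216 217 218 218 212 205 204 206 213 218 219 217 216 217
  218 220 220]
 [220 219 216 217 217 214 202 185 169 164 164 163 165 175 198 210 217 218
  219 220 220]
 [220 219 216 217 210 193 173 165 163 164 166 166 161 146 150 173 206 217
  219 220 220]
 [220 219 217 213 188 162 162 164 163 164 166 166 165 144 136 130 164 209
  219 221 220]
 [220 219 215 198 159 145 157 164 163 164 166 166 164 142 133 112 135 177
  212 221 220]
 [220 219 210 183 119 133 148 161 164 165 167 166 156 137 124 110 113 151
  199 221 221]
 [220 218 204 159 108 115 132 145 155 161 161 155 138 127 113 110 110 136
  182 218 221]
 [220 218 204 139 110 110 114 125 132 136 136 132 124 113 112 112 110 130
  175 215 221]
 [220 217 205 146 110 111 110 111 113 116 116 113 111 111 112 113 113 139
  177 210 221]
 [220 218 209 167 113 111 111 111 112 111 112 111 111 112 112 113 117 144
  181 210 221]
 [221 219 214 188 148 138 139 138 139 139 139 139 140 140 139 139 141 159
  186 215 221]
 [220 219 217 207 177 159 156 157 158 157 157 158 158 160 169 167 159 174
  196 219 221]
 [220 219 218 218 193 173 159 159 167 162 157 158 158 169 179 170 164 193
  208 221 221]
 [220 219 218 221 217 190 178 170 182 188 187 187 185 181 168 166 190 202
  216 221 221]
 [220 219 217 218 222 217 193 182 182 184 184 182 176 170 175 197 206 214
  219 221 221]
 [220 219 217 217 219 222 223 215 201 191 185 186 191 206 212 211 214 218
  219 221 221]
 [220 219 217 217 217 218 222 225 227 222 220 220 222 221 218 216 218 218
  219 221 221]
 [220 219 217 217 216 217 219 221 223 221 221 222 224 222 219 217 217 218
  219 221 221]]
hole [[314.8334 222.3242]]
tip [[313.2642 214.9254]]
```

{"name": "drive_tool", "arguments": {"moves": [{"x": 0,"y": -0.003,"z": 0.03,"ax": 0,"ay": 0,"az": 0},{"x": 0,"y": -0.003,"z": 0.06,"ax": 0,"ay": 0,"az": 0},{"x": 0,"y": -0.003,"z": 0.07,"ax": 0,"ay": 0,"az": 0},{"x": 0,"y": -0.003,"z": 0.08,"ax": 0,"ay": 0,"az": 0}]}}

```text
clock: 21.08
ee_pos: [0.4712, 0.107, 0.0407]
tcp_rot: [[-0.138, 0.99, -0.0], [0.99, 0.138, 0.0], [0.0, -0.0, -1.0]]
force: [0.7, -0.1, -2.2]
width: 0.124
grasp_force: 60.6
```

{"name": "drive_tool", "arguments": {"moves": [{"x": 0,"y": 0,"z": 0.01,"ax": 0,"ay": 0,"az": 0},{"x": 0,"y": 0,"z": 0.02,"ax": 0,"ay": 0,"az": 0},{"x": 0,"y": 0,"z": 0.02,"ax": 0,"ay": 0,"az": 0}]}}

```text
clock: 21.45
ee_pos: [0.4712, 0.107, 0.0377]
tcp_rot: [[-0.138, 0.99, -0.0], [0.99, 0.138, 0.0], [0.0, -0.0, -1.0]]
force: [0.4, 0.3, -0.9]
width: 0.123
grasp_force: 60.6
```

{"name": "drive_tool", "arguments": {"moves": [{"x": 0,"y": 0,"z": 0.006,"ax": 0,"ay": 0,"az": 0},{"x": 0,"y": 0,"z": 0.012,"ax": 0,"ay": 0,"az": 0},{"x": 0,"y": 0,"z": 0.012,"ax": 0,"ay": 0,"az": 0}]}}

```text
clock: 21.82
ee_pos: [0.4713, 0.107, 0.0361]
tcp_rot: [[-0.138, 0.99, 0.0], [0.99, 0.138, -0.0], [-0.0, 0.0, -1.0]]
force: [-0.5, -0.4, -1.5]
width: 0.129
grasp_force: 60.8
```

{"name": "drive_tool", "arguments": {"moves": [{"x": 0,"y": 0,"z": 0.006,"ax": 0,"ay": 0,"az": 0},{"x": 0,"y": 0,"z": 0.009,"ax": 0,"ay": 0,"az": 0},{"x": 0,"y": 0,"z": 0.009,"ax": 0,"ay": 0,"az": 0}]}}

```text
clock: 22.2
ee_pos: [0.4714, 0.107, 0.036]
tcp_rot: [[-0.138, 0.99, 0.001], [0.99, 0.138, -0.0], [-0.0, 0.001, -1.0]]
force: [-2.9, 0.2, 11.0]
width: 0.125
grasp_force: 62.5
```

{"name": "drive_tool", "arguments": {"moves": [{"x": 0,"y": 0,"z": 0,"ax": 0,"ay": 0,"az": 0},{"x": 0,"y": 0,"z": -0.006,"ax": 0,"ay": 0,"az": 0},{"x": 0,"y": 0,"z": -0.006,"ax": 0,"ay": 0,"az": 0},{"x": 0,"y": 0,"z": -0.006,"ax": 0,"ay": 0,"az": 0},{"x": 0,"y": 0,"z": -0.1,"ax": 0,"ay": 0,"az": 0},{"x": 0,"y": 0,"z": -0.4,"ax": 0,"ay": 0,"az": 0},{"x": 0,"y": 0,"z": -0.75,"ax": 0,"ay": 0,"az": 0},{"x": 0,"y": 0,"z": -0.75,"ax": 0,"ay": 0,"az": 0}], "fingers": 0.4}}

```text
clock: 23.2
ee_pos: [0.4746, 0.1071, 0.1516]
tcp_rot: [[-0.138, 0.99, 0.01], [0.99, 0.138, -0.0], [-0.001, 0.01, -1.0]]
force: [0.3, 0.1, -0.6]
width: 0.398
grasp_force: 0.0
```

Run:
```python
from h import *
o=robot.get_obs();p=o["ee_pos"];print(o["clock"],p,o["width"],o["force"])
c0=np.array([.4714,.107]);ex=np.array([.990,.138]);ey=np.array([-.138,.990])
for c in("wrist","top","scene"):
    s=snap(c,"f_%s.png"%c);r=robot.masks_of("keeper",c)
    z=.061
    P=[[*(c0+a*ex+b*ey),z] for a,b in((.018,.053),(.018,-.053),(-.018,-.053),(-.018,.053))]
    q=proj(s,P)
    rib=[[*(c0+a*ex+b*ey),h] for h in(.0905,.061) for a,b in((.006,.02),(.006,-.02),(-.006,-.02),(-.006,.02))]
    if r:
        m=np.zeros((480,640),np.uint8);h=cv2.convexHull(np.r_[q,proj(s,rib)].astype(np.int32));cv2.fillPoly(m,[h],1)
        g=r[0]["region"];print(c,round(r[0]["conf"],2),r[0]["box"],"IoU",(g&(m>0)).sum()/(g|(m>0)).sum(),"pred",m.nonzero()[1].min(),m.nonzero()[0].min(),m.nonzero()[1].max(),m.nonzero()[0].max())
    d=robot.masks_of("die_bar",c)
    for e in d[:1]:print("bar",round(e["conf"],2),e["box"])
s=snap("wrist");g=cv2.cvtColor(s["img"],cv2.COLOR_RGB2GRAY)
for b in(.038,-.038):
    q=proj(s,[[*(c0+b*ey),.0635]])[0];print(q)
    x,y=q.astype(int);print(g[y-14:y+15:2,x-14:x+15:2])
```

```text
23.2 [0.4746 0.1071 0.1516] 0.39838210431372234 [ 0.3158  0.0674 -0.6194]
wrist 0.88 [282.1, 157.7, 335.2, 297.9] IoU 0.9054609512624779 pred 283 158 334 293
bar 0.57 [241.5, 194.6, 384.1, 244.0]
scene 0.8 [326.4, 262.9, 384.4, 306.8] IoU 0.8024475524475524 pred 327 261 382 302
bar 0.64 [325.4, 267.4, 383.1, 313.3]
[316.0457 181.7792]
[[214 216 213 214 214 216 215 217 219 216 213 214 217 216 214]
 [214 216 213 213 214 216 215 217 219 216 213 214 217 216 213]
 [214 216 213 214 215 217 215 217 220 217 214 214 217 216 213]
 [214 216 213 214 212 209 194 190 202 210 213 215 217 216 213]
 [214 216 214 210 187 160 171 166 162 157 192 214 217 216 214]
 [214 216 212 185 143 170 191 200 203 182 145 195 217 217 214]
 [214 216 201 143 149 182 203 213 212 203 169 166 214 217 213]
 [214 216 190 116 154 198 212 214 214 206 177 139 203 217 214]
 [214 216 191 115 148 201 212 214 215 205 170 136 199 217 214]
 [214 217 200 122 133 184 211 214 212 186 147 148 204 217 214]
 [215 217 213 163 110 132 170 185 175 143 124 178 212 216 214]
 [215 217 215 211 160 118 118 124 130 134 169 203 217 216 214]
 [215 2
[... 448 characters left out ...]
6 212]
 [213 214 213 213 185 159 174 188 192 185 164 202 215 216 212]
 [213 214 213 200 141 156 184 199 207 203 185 168 211 216 212]
 [213 214 212 184 117 160 195 210 214 208 192 142 200 216 212]
 [213 214 211 186 115 160 207 211 213 209 186 144 196 216 212]
 [213 214 212 202 134 141 200 211 213 202 163 162 203 215 212]
 [213 214 212 214 190 155 165 191 189 160 157 189 212 214 212]
 [213 213 212 214 216 203 181 172 167 178 196 208 214 215 211]
 [212 214 212 213 215 218 215 207 207 213 212 213 214 214 212]
 [212 214 212 214 214 213 215 212 213 214 213 213 214 214 212]
 [212 214 212 213 213 213 214 211 212 215 213 213 213 214 212]
 [212 213 212 213 213 213 214 211 212 215 214 213 214 214 212]]
```

{"name": "drive_tool", "arguments": {"moves": [{"x": 0,"y": 0,"z": 0,"ax": 0,"ay": 0,"az": 0},{"x": 0,"y": 0,"z": 0,"ax": 0,"ay": 0,"az": 0},{"x": 0,"y": 0,"z": 0,"ax": 0,"ay": 0,"az": 0}]}}

```text
clock: 24.08
ee_pos: [0.4713, 0.107, 0.1472]
tcp_rot: [[-0.138, 0.99, 0.0], [0.99, 0.138, 0.0], [0.0, 0.0, -1.0]]
force: [-0.1, -0.5, 0.3]
width: 0.403
grasp_force: 0.0
```

```bash
python3 -c "
from plant import robot
print(robot.close_job())"
```

```text
the job is handed in; nothing more can be done
None
```

I handed the job in at about 24 s; no verdict came back. By my checks the bar's flat is on the +y groove wall, and the keeper is released on both shoulders with both studs through its holes. The bystanders were not touched.

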